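Load the shaker mill with grinding jars

TASK

The shaker mill has finished a run: swing the clamp lever on its roof right over to its other stop, pull the carriage all the way out, stand the finished jars from it upright in the grey tray, and put every fresh hex-footed jar from the bench into a nest of its own, turning and jiggling it until its foot has dropped flat on the nest floor. Then push the carriage fully shut and only then swing the clamp lever back over to its stop. The jars are porcelain: grip them lightly, with no more than about 30 N, and leave the other things on the bench where they are.

Things in the scene. Friction and masses are not known exactly. Their poses are not given: they have to be found in the camera images.
- jar1: fresh grinding jar, one of 3 or 4 on bench. White porcelain, 94 mm tall, 280-460 g: hexagonal foot 61 mm across flats, 22 mm high; round body 57 mm in diameter to 52 mm; steel cap 58 mm in diameter to 58 mm; on top a grey bar grip from 58 to 94 mm, 44 mm long (jar x), 26 mm thick (jar y). Two flats of the foot face jar +-y: fits a nest in any of six turns. Origin: centre of the underside, z up.
- jar2: fresh grinding jar, one of 3 or 4 on bench. White porcelain, 94 mm tall, 280-460 g: hexagonal foot 61 mm across flats, 22 mm high; round body 57 mm in diameter to 52 mm; steel cap 58 mm in diameter to 58 mm; on top a grey bar grip from 58 to 94 mm, 44 mm long (jar x), 26 mm thick (jar y). Two flats of the foot face jar +-y: fits a nest in any of six turns. Origin: centre of the underside, z up.
- jar3: fresh grinding jar, one of 3 or 4 on bench. White porcelain, 94 mm tall, 280-460 g: hexagonal foot 61 mm across flats, 22 mm high; round body 57 mm in diameter to 52 mm; steel cap 58 mm in diameter to 58 mm; on top a grey bar grip from 58 to 94 mm, 44 mm long (jar x), 26 mm thick (jar y). Two flats of the foot face jar +-y: fits a nest in any of six turns. Origin: centre of the underside, z up.
- jar4: fresh grinding jar, one of 3 or 4 on bench. White porcelain, 94 mm tall, 280-460 g: hexagonal foot 61 mm across flats, 22 mm high; round body 57 mm in diameter to 52 mm; steel cap 58 mm in diameter to 58 mm; on top a grey bar grip from 58 to 94 mm, 44 mm long (jar x), 26 mm thick (jar y). Two flats of the foot face jar +-y: fits a nest in any of six turns. Origin: centre of the underside, z up.
- done0: finished jar, already seated in nest0 when the mill is shut at the start (one or two of the four are there), to be taken out; same size and axes as the fresh jars
- done1: finished jar, already seated in nest1 when the mill is shut at the start (one or two of the four are there), to be taken out; same size and axes as the fresh jars
- done2: finished jar, already seated in nest2 when the mill is shut at the start (one or two of the four are there), to be taken out; same size and axes as the fresh jars
- done3: finished jar, already seated in nest3 when the mill is shut at the start (one or two of the four are there), to be taken out; same size and axes as the fresh jars
- nest0 (a point): hexagonal nest at the left (+y) end on the carriage: a steel wall 20 mm high, 6 mm thick round a pocket 65 mm across flats, no lead-in; a jar not home stands up to 20 mm too high. Point: centre of the pocket's floor, 30 mm above the bench; x points into the mill (carriage pulls out to -x), two flats face its +-y. Four nests in a row 84 mm apart along y, riding with the carriage.
- nest1 (a point): hexagonal nest second from the left on the carriage: a steel wall 20 mm high, 6 mm thick round a pocket 65 mm across flats, no lead-in; a jar not home stands up to 20 mm too high. Point: centre of the pocket's floor, 30 mm above the bench; x points into the mill (carriage pulls out to -x), two flats face its +-y. Four nests in a row 84 mm apart along y, riding with the carriage.
- nest2 (a point): hexagonal nest third from the left on the carriage: a steel wall 20 mm high, 6 mm thick round a pocket 65 mm across flats, no lead-in; a jar not home stands up to 20 mm too high. Point: centre of the pocket's floor, 30 mm above the bench; x points into the mill (carriage pulls out to -x), two flats face its +-y. Four nests in a row 84 mm apart along y, riding with the carriage.
- nest3 (a point): hexagonal nest at the right (-y) end on the carriage: a steel wall 20 mm high, 6 mm thick round a pocket 65 mm across flats, no lead-in; a jar not home stands up to 20 mm too high. Point: centre of the pocket's floor, 30 mm above the bench; x points into the mill (carriage pulls out to -x), two flats face its +-y. Four nests in a row 84 mm apart along y, riding with the carriage.
- pull (a point): centre of the top of the carriage's black upright pull, a block 22 mm (x) by 30 mm (y) and 60 mm tall, its top 90 mm above the bench. Stands midway along the row of nests, 115 mm in front of their centres, 55 mm in front of the mill's face when shut. Same axes as the nests.
- carriage (a joint): how far the carriage is out, m: 0 fully shut, 0.165 at its outer stop. It slides straight along the nests' -x when pulled out; about 4 N of friction, stays where it is left. The nests lie 60 mm behind the mill's face when shut, 105 mm in front when out.
- mill: the fixed shaker mill, a grey housing 390 mm wide, 170 mm deep, 166 mm tall, on the bench. Origin on the bench at the middle of its front face (mouth), x into the mill, y to the left along the face. The mouth's upper edge is 136 mm above the bench: seated jars (tops at 124 mm) pass under it, jars not home do not.
- clamp (a joint): angle of the clamp lever, rad: 1.2 clamped, leaning to the mill's +y (left); 0 open, leaning to the mill's -y (right); it stays where it is left and has stops at both ends. It starts clamped. Swings in the plane of the mill's face about a pivot on the roof, see point clamp_tip.
- outtray_in (a point): centre of the inner floor of the grey out-tray, 5 mm above the bench; inside it is 202 mm long (its x) and 102 mm wide (its y), its rim 20 mm above the bench. Fixed; room for two jars side by side along x.
- clamp_tip (a point): centre of the 26 mm black ball at the end of the clamp lever, a thin steel arm 80 mm long from a pivot on top of the mill 188 mm above the bench, 30 mm behind the face, on the middle line; over the arm's swing the ball goes from 45 mm right (-y) of the pivot to 45 mm left (+y) of it in an arc whose top is 268 mm above the bench. A light push (about 1 N at the ball) moves it.
- pot0: bystander, not part of the job: clear capped sample pot, 52 mm in diameter, 75 mm tall
- pot1: bystander, not part of the job: amber capped sample pot, 52 mm in diameter, 75 mm tall
- pot2: bystander, not part of the job: amber capped sample pot, 52 mm in diameter, 75 mm tall
- granite: bystander, not part of the job: grey stone block 70 x 70 x 60 mm
- stone: bystander, not part of the job: rounded pale stone 80 x 50 x 40 mm

How it is judged:
By the outcome, as a careful person would: the job done as asked, in the order asked, and still so for the second after the job is handed in, with the robot touching nothing.
Of jar1, jar2, jar3, jar4 only 3 to 4 are there at a start; the rules pass over those that are not, and their reading is None.
Of done0, done1, done2, done3 only 1 to 2 are there at a start; the rules pass over those that are not, and their reading is None.
At some moment in a run one of jar1, jar2, jar3, jar4 may be knocked a few centimetres aside while the robot is not near it.
Once in a run the grip may slacken for a moment while it holds something.
It also fails if it takes over 210 s, if anything falls off the work surface, if the arm or the gripper's body presses on something with over 40 N, if the wrist force passes 120 N, or if a joint passes its speed limit or range.

ROBOT

A 6-joint arm with a two-finger parallel gripper is mounted at the origin on the work surface. World frame = base frame: x ahead of the robot, y to its left, z up, the work surface at z = 0. Lengths are in m, angles in rad, forces in N, time in s.
With the tool pointing down it reaches from about 0.25 to 0.8 m from the base axis. Payload 8.5 kg.
Tool frame: the origin (TCP) lies on the centre line of the jaws, within the pads' length; the fingertips stand 19 mm ahead of it and the grasp point (between the pads) is the TCP; z points along the fingers, y is the direction in which the jaws open and shut (so a half turn about z gives the same grasp; the last joint's range is limited). The gripper opens to 85 mm and grips with 20 to 120 N. Pads are 22 mm wide; open, the fingers measure 114 mm over their backs; the gripper's body (76 mm by 85 mm) begins 54 mm behind the grasp point. The pads swing forward as they close: fully open they stand 13 mm farther back than shut.
Start: joints at [1.23, 0.238, -0.013, 1.319, 0, 1.571], TCP at [0.175, 0.495, 0.25] pointing down, gripper open.
Joint ranges: [-2.66, 2.66], [-1.03, 1.9], [-1.14, 1.46], [-1.82, 2.27], [-1.45, 1.34], [-3.14, 3.14]. Speed limits (rad/s): [2.22, 2.22, 2.79, 3.14, 3.14, 3.14].

INTERFACE

Orientations are given as a unit quaternion [w, x, y, z].
In Python, from workcell import arm gives the robot as it stands. The module is installed in compiled form; this text tells all that it offers. Calls block until the motion is done:
- arm.movep(position, orientation): joint-space move of the TCP to a pose.
- arm.line_to(position, attitude=None, rate=0.15, max_force=None): straight line of the TCP; attitude=None keeps the orientation; rate is the mean speed in m/s. With max_force (N) it stops when the force on the tool has changed by that much, and returns True; else False.
- arm.goto_joints(angles): joint-space move.
- arm.gripper_to(opening): opening from 0.0 (shut) to 1.0 (fully open); the grip force is fixed at half the most; returns when the fingers have stopped.
- arm.wait(seconds).
- arm.inverse_kinematics(position, orientation): joint angles nearest the present ones, or None.
- arm.capture(name): name is "scene" or "top" or "wrist"; returns (picture, depth): 384x512x3 uint8, red, green, blue; 384x512 float32, m along the optical axis (not along the pixel's ray), 0 where there is no reading.
- arm.get_calibration(name): a dict with "fovy" (degrees; the focal length in pixels is half the picture's height over the tangent of half this angle, whatever the lens; pixels are square), "cx", "cy" (the principal point, pixels), "dist_coeffs" ([k1, k2, p1, p2, k3] as OpenCV has them; the pictures are not rectified), "origin" and "attitude" of the camera in the world; the wrist camera has in their place "tool_from_camera" (4x4, takes a point from camera to tool coordinates, whose origin is the TCP and whose axes are the flange's). Camera axes: x right, y down, z forward; pixel columns grow to the right and rows downward; lengths in m; the calibration is good to about 2 mm. A picture is of the moment at which its call begins: read the wrist's pose just before it. get_calibration takes no time and is no camera call.
A pose or a line that the arm cannot do raises arm.IKError and nothing moves.
- arm.hand_in(): hands the job in, once; it reports no verdict.
Readings, each from a call of its own:
- arm.get_t(): time.
- arm.get_joint_positions(): joint angles.
- arm.get_dq(): joint speeds.
- arm.get_tau(): joint torques, N m.
- arm.get_eef_pos(): TCP position.
- arm.get_ee_rot(): TCP orientation.
- arm.get_wrist_force(): force on the tool from outside, world axes, zero at the start.
- arm.get_moment(): the same for the moment, N m.
- arm.get_grip_width(): opening from 0.0 (shut) to 1.0 (fully open).
Only numpy, scipy, OpenCV 4.12 (cv2) and the standard library are available. Lean on these libraries where they do the work, as an engineer would, in place of code of your own. Each camera call takes 0.05 s, during which the arm holds its last target.

## Working session

There is one attempt and no reset: what is moved stays moved. The work goes in short steps, each a Python script; the robot and the scene stay as the last script left them, time stands still between calls to the robot, and variables do not carry over. Pictures are saved under pics/ and viewed, and the job is handed in when it is done.

```bash
ls; mkdir -p pics; python3 - <<'E'
from workcell import arm
import cv2,numpy as np
for n in ["scene","top","wrist"]:
    p,d=arm.capture(n)
    cv2.imwrite(f"pics/a_{n}.png",p[:,:,::-1]); np.save(f"pics/a_{n}_d.npy",d); np.save(f"pics/a_{n}.npy",p)
    print(n,arm.get_calibration(n))
print(arm.get_t(),arm.get_eef_pos(),arm.get_ee_rot(),arm.get_grip_width())
E
```

```text
pics
scene {'fovy': 44.676226709605594, 'cx': 258.1849293638525, 'cy': 186.45762126262983, 'dist_coeffs': array([0.0338957, 0.       , 0.       , 0.       , 0.       ]), 'origin': array([ 0.15055861, -0.16384006,  1.5078625 ]), 'attitude': array([-0.11877381,  0.77908198, -0.60856479,  0.09259019])}
top {'fovy': 44.10414102862751, 'cx': 259.8416230216882, 'cy': 188.46015856405805, 'dist_coeffs': array([-0.02725318,  0.        ,  0.        ,  0.        ,  0.        ]), 'origin': array([ 0.20745574, -0.05817537,  1.8208506 ]), 'attitude': array([-0.07974259,  0.70729619, -0.6983342 ,  0.07551531])}
wrist {'fovy': 59.48618271948214, 'cx': 251.97879275698816, 'cy': 187.21158390298987, 'dist_coeffs': array([-0.05101306,  0.        ,  0.        ,  0.        ,  0.        ]), 'tool_from_camera': array([[-2.71631461e-04, -9.57852326e-01, -2.87260942e-01,
         7.34676583e-02],
       [ 9.99999946e-01, -3.13111618e-04,  9.84583732e-05,
         5.14768080e-04],
       [-1.84253320e-04, -2.87260899e-01,  9.57852359e-01,
        -1.22989327e-01],
       [ 0.00000000e+00,  0.00000000e+00,  0.00000000e+00,
         1.00000000e+00]])}
0.15 [0.17540067 0.49454176 0.24983923] [-1.13693469e-04  1.69622508e-01  9.85508962e-01 -5.27508265e-04] 0.9958161168269667
```

View pics/a_scene.png

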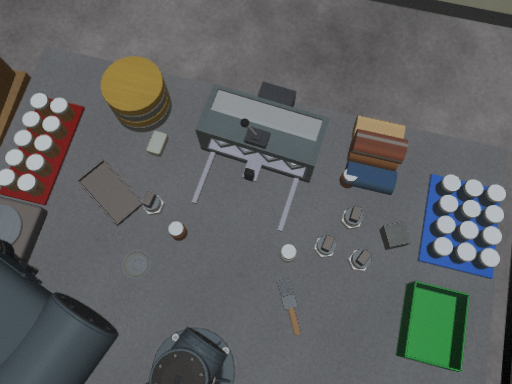

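View pics/a_top.png

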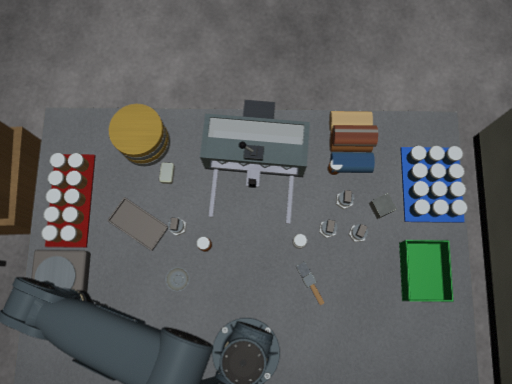

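View pics/a_wrist.png

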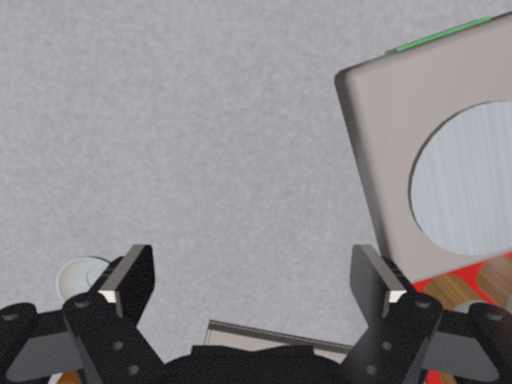

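The scene and top views show four fresh jars, at top pixels (177,227), (329,228), (345,200) and (359,232). The grey tray is at (138,223), the mill's lever ball at (242,146) and the pull at (252,180). Next I'll write helpers and get coarse poses.

```bash
cat > h.py <<'E'
import numpy as np, cv2
from workcell import arm
from scipy.spatial.transform import Rotation as R
def rot(q): return R.from_quat([q[1],q[2],q[3],q[0]]).as_matrix()
def quat(M):
    x,y,z,w=R.from_matrix(M).as_quat(); return [w,x,y,z]
def K(c):
    f=192/np.tan(np.radians(c['fovy'])/2); return np.array([[f,0,c['cx']],[0,f,c['cy']],[0,0,1.]])
def campose(name,tp=None):
    c=arm.get_calibration(name)
    if name=='wrist':
        if tp is None: tp=(arm.get_eef_pos(),arm.get_ee_rot())
        T=np.eye(4);T[:3,:3]=rot(tp[1]);T[:3,3]=tp[0]
        T=T@c['tool_from_camera']; return c,T[:3,:3],T[:3,3]
    return c,rot(c['attitude']),np.array(c['origin'])
def plane(px,z,cp):
    c,M,o=cp
    u=cv2.undistortPoints(np.asarray(px,float).reshape(-1,1,2),K(c),c['dist_coeffs'])[:,0]
    d=np.c_[u,np.ones(len(u))]@M.T
    return o+d*((z-o[2])/d[:,2])[:,None]
def cloud(d,cp):
    c,M,o=cp
    v,u=np.mgrid[0:384,0:512]
    n=cv2.undistortPoints(np.c_[u.ravel(),v.ravel()].astype(float).reshape(-1,1,2),K(c),c['dist_coeffs'])[:,0]
    P=np.c_[n,np.ones(len(n))]*d.reshape(-1,1)
    return (P@M.T+o).reshape(384,512,3)
def proj(P,cp):
    c,M,o=cp
    q=(np.asarray(P,float).reshape(-1,3)-o)@M
    return cv2.projectPoints(q.reshape(-1,1,3),np.zeros(3),np.zeros(3),K(c),c['dist_coeffs'])[0][:,0]
def snap(name,fn):
    cp=campose(name); p,d=arm.capture(name)
    cv2.imwrite(f"pics/{fn}.png",p[:,:,::-1]); np.savez(f"pics/{fn}.npz",p=p,d=d,M=cp[1],o=cp[2])
    return p,d,cp
def load(fn,name):
    z=np.load(f"pics/{fn}.npz"); return z['p'],z['d'],(arm.get_calibration(name),z['M'],z['o'])
def down(yaw):  # tool pointing down; tool y (jaw direction) at angle yaw from world x... tool x at yaw
    c,s=np.cos(yaw),np.sin(yaw)
    return quat(np.array([[c,s,0],[s,-c,0],[0,0,-1.]]))  # tool x=(c,s), tool y=(s,-c)
E
python3 - <<'E'
from h import *
for n in ['top','scene']:
    d=np.load(f'pics/a_{n}_d.npy');cp=campose(n);C=cloud(d,cp)
    print(n,'bench z',np.median(C[280:300,230:300,2]) )
    if n=='top':
        for nm,px in dict(jA=(177,222),jB=(329,223),jC=(346,196),jD=(359,228),ball=(242,146),pull=(252,180),roof=(230,130),bench=(100,300),tray=(138,223)).items():
            print(nm,C[px[1],px[0]].round(3))
        # mill roof points
        m=(C[...,2]>0.145)&(C[...,2]<0.185); m[:, :195]=0;m[:,315:]=0;m[:105]=0;m[185:]=0
        P=C[m][:,:2].astype(np.float32); print(len(P),np.median(C[m][:,2]),cv2.minAreaRect(P),cv2.boxPoints(cv2.minAreaRect(P)))
        big=cv2.resize(np.load('pics/a_top.npy')[90:310,90:410,::-1],None,fx=2.5,fy=2.5,interpolation=cv2.INTER_CUBIC);cv2.imwrite('pics/b_top.png',big)
E
```

```text
top bench z 0.0001469775469321588
jA [0.465 0.26  0.083]
jB [ 0.466 -0.301  0.096]
jC [ 0.567 -0.365  0.101]
jD [ 0.207 -0.058  1.821]
ball [0.702 0.016 0.271]
pull [ 0.628 -0.015  0.086]
roof [0.798 0.067 0.161]
bench [0.177 0.551 0.001]
tray [0.47  0.425 0.006]
4564 0.1631859310542192 ((0.7618265151977539, -0.023600637912750244), (0.39076146483421326, 0.1743907630443573), 85.59698486328125) [[ 0.6598888  -0.21171063]
 [ 0.83376485 -0.22509888]
 [ 0.8637642   0.16450936]
 [ 0.6898882   0.1778976 ]]
scene bench z -0.0002855547433322503
```

View pics/b_top.png

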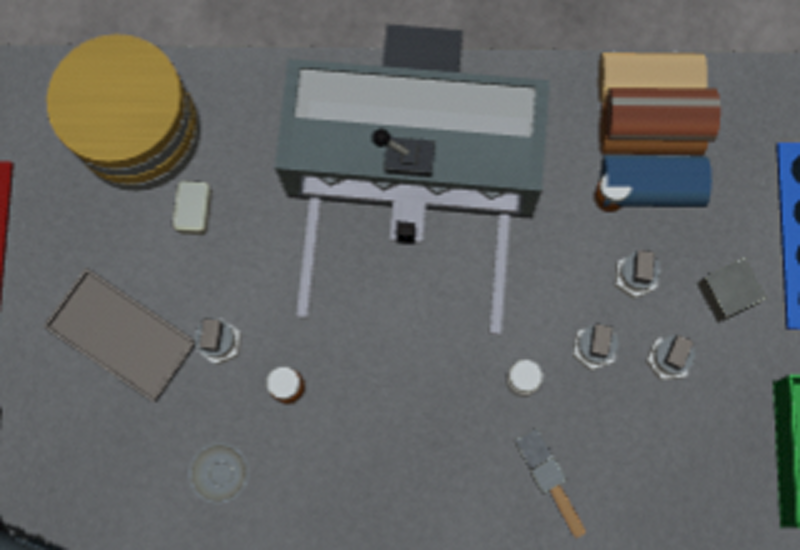

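The mill is at about (0.675,-0.017), yaw about -4.4°. I'll check the tool yaw options, then swing the clamp.

```bash
cat >> h.py <<'E'
MO=np.array([0.675,-0.017]); MY=np.radians(-4.4)
def W(mx,my,z):
    c,s=np.cos(MY),np.sin(MY); return np.array([MO[0]+c*mx-s*my,MO[1]+s*mx+c*my,z])
E
python3 - <<'E'
from h import *
for nm,p in dict(clampL=W(.03,.095,.262),pull=W(-.055,0,.085),pullout=W(-.22,0,.085),n0=W(-.105,.126,.11),n3=W(-.105,-.126,.11),jA=[.465,.26,.09],tray=[.47,.425,.09],jC=[.567,-.365,.09]).items():
    for dy in (0,180):
        q=arm.inverse_kinematics(p,down(MY+np.radians(dy))); print(nm,dy,None if q is None else np.round(q,2))
E
```

```text
clampL 0 [ 0.11  0.59  0.58  1.55  0.   -2.96]
clampL 180 [0.11 0.59 0.58 1.55 0.   0.18]
pull 0 [-0.02  0.49 -0.06  1.01  0.   -3.09]
pull 180 [-0.02  0.49 -0.06  1.01  0.    0.06]
pullout 0 [-0.    0.24 -0.46  0.86  0.   -3.07]
pullout 180 [-0.    0.24 -0.46  0.86  0.    0.08]
n0 0 [ 0.2   0.43 -0.1   1.04  0.   -2.87]
n0 180 [ 0.2   0.43 -0.1   1.04  0.    0.28]
n3 0 [-0.24  0.4  -0.14  1.02  0.    2.98]
n3 180 [-0.24  0.4  -0.14  1.02  0.   -0.16]
jA 0 [ 0.51  0.36 -0.28  0.94  0.   -2.55]
jA 180 [ 0.51  0.36 -0.28  0.94  0.    0.59]
tray 0 [ 0.74  0.51 -0.02  1.04  0.   -2.33]
tray 180 [ 0.74  0.51 -0.02  1.04  0.    0.81]
jC 0 [-0.57  0.57  0.1   1.1   0.    2.65]
jC 180 [-0.57  0.57  0.1   1.1   0.   -0.5 ]
```

```bash
python3 - <<'E'
from h import *
q=down(MY+np.pi)
arm.gripper_to(0.0)
arm.movep(W(.03,.11,.33),q)
arm.line_to(W(.03,.11,.255),rate=.2)
f0=arm.get_wrist_force()
r=arm.line_to(W(.03,-.06,.255),rate=.12,max_force=8)
p=arm.get_eef_pos(); print(r,p,arm.get_wrist_force()-f0,arm.get_t(),'mill y',(p[:2]-MO)@[-np.sin(MY),np.cos(MY)])
arm.line_to(p+[0,.02,0],rate=.2)
arm.line_to(p+[0,.02,.09],rate=.25)
snap('top','c_top')
print(arm.get_t())
E
python3 - <<'E'
import cv2
p=cv2.imread('pics/c_top.png')[90:310,90:410]
cv2.imwrite('pics/c_top2.png',cv2.resize(p,None,fx=2.5,fy=2.5,interpolation=cv2.INTER_CUBIC))
E
```

```text
True [0.70806472 0.01881784 0.25594854] [-0.1975932   0.54550053  0.99736465] 4.5833 mill y 0.038248969151245774
5.3917
```

View pics/c_top2.png

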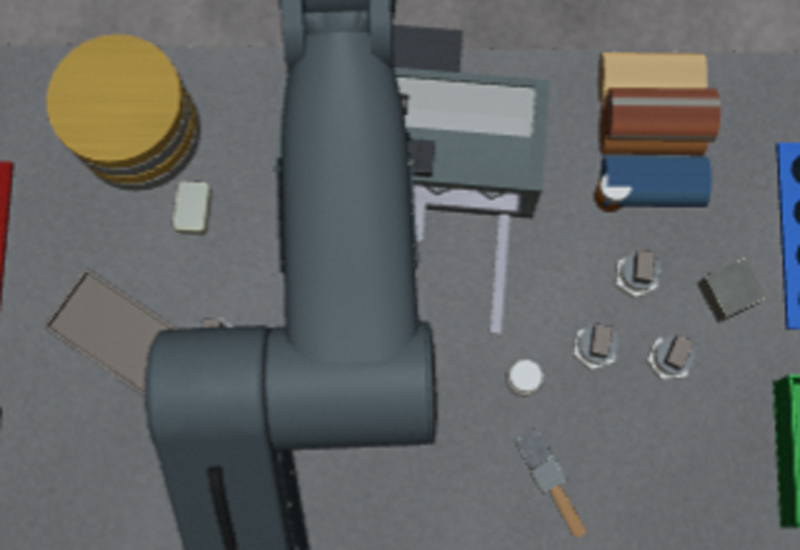

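The arm hides the mill in that picture. The push stopped early, on impact, at mill y = 38 mm. I'll push again, slower and with a higher threshold.

```bash
python3 - <<'E'
from h import *
arm.line_to(W(.03,.075,.34),rate=.25)
arm.line_to(W(.03,.075,.255),rate=.2)
f0=arm.get_wrist_force()
r=arm.line_to(W(.03,-.045,.255),rate=.1,max_force=22)
p=arm.get_eef_pos(); print(r,p,arm.get_wrist_force()-f0,arm.get_t(),'mill y',(p[:2]-MO)@[-np.sin(MY),np.cos(MY)])
arm.line_to(W(.03,.05,.255),rate=.25)
snap('wrist','d_wrist')
print(arm.get_t())
E
```

```text
True [ 0.70312674 -0.03936218  0.2549963 ] [0.71891319 8.91473037 4.59257732] 7.125 mill y -0.020138418245210263
7.6083
```

View pics/d_wrist.png

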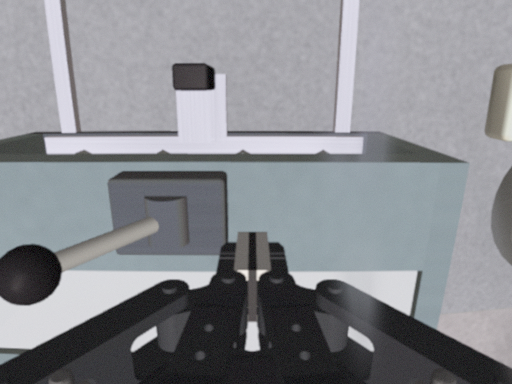

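The ball is at pixel (28,275), on the right (-y) side. I'll verify the angle and refine the mill pose from this view.

```bash
python3 - <<'E'
from h import *
p,d,cp=load('d_wrist','wrist'); C=cloud(d,cp)
def mill(P): c,s=np.cos(MY),np.sin(MY);v=np.asarray(P)[:,:2]-MO;return np.c_[v@[c,s],v@[-s,c]]
print('ball',mill(plane([(28,275)],.254,cp)), C[275,28])
# rear/front roof edge
m=(abs(C[...,2]-.166)<.004)
ys,xs=np.nonzero(m)
# front edge: for each column first row of m
cols=np.arange(60,430,6); fe=[(c,np.nonzero(m[:,c])[0].min()) for c in cols if m[:,c].any()]
P=plane(fe,.166,cp); k=np.polyfit(P[:,1],P[:,0],1); r=P[:,0]-np.polyval(k,P[:,1]); g=abs(r)<.003
k=np.polyfit(P[g,1],P[g,0],1); print('face line x=',k,'yaw',np.degrees(-np.arctan(k[0])),g.sum(),len(g))
# right/left edge at z .166 : rows 200-300
for row in (200,230,250):
    xx=np.nonzero(m[row])[0]; print(row,xx.min(),xx.max(),mill(plane([(xx.min(),row),(xx.max(),row)],.166,cp)))
mm=(abs(C[...,2]-.09)<.006)&(p.max(2)<60); mm[:50]=0;mm[120:]=0;mm[:,:150]=0;mm[:,240:]=0
pts=C[mm]; print('pull',len(pts),pts.mean(0),pts.min(0),pts.max(0),cv2.minAreaRect(pts[:,:2].astype(np.float32)))
E
```

```text
ball [[ 0.03295404 -0.04530737]] [ 0.69989692 -0.05811641  0.26209769]
face line x= [0.07688587 0.67855038] yaw -4.3965860766442875 62 62
200 1 462 [[ 0.02912852 -0.1206385 ]
 [ 0.02864531  0.1938923 ]]
230 0 456 [[ 0.05142122 -0.12634795]
 [ 0.05079906  0.19371596]]
250 0 452 [[ 0.0670472  -0.12993724]
 [ 0.06628881  0.19367213]]
pull 175 [ 0.62197572 -0.00826121  0.08844342] [ 0.6123058  -0.02708304  0.08402908] [0.63324182 0.00223168 0.09115083] ((0.6226706504821777, -0.01239650696516037), (0.028839824721217155, 0.01904049888253212), 85.45919036865234)
```

The lever is at its stop, since the ball is at mill y = -45 mm. Next is the pull. I'll also calibrate grip force against opening command by pressing one finger on the pull block and reading the wrist force.

```bash
sed -i 's/^MO=.*/MO=np.array([0.6775,-0.0175]); MY=np.radians(-4.4)/' h.py; python3 - <<'E'
from h import *
q=down(MY+np.pi)
arm.line_to(W(-.055,.05,.3),rate=.3)
arm.gripper_to(0.72)
arm.line_to(W(-.055,.010,.14),q,rate=.25)
arm.line_to(W(-.055,.010,.078),rate=.15)
f0=arm.get_wrist_force(); print(f0,arm.get_t(),arm.get_grip_width())
for op in np.arange(.66,.40,-.02):
    arm.gripper_to(op); f=arm.get_wrist_force()-f0
    print(round(op,3),round(arm.get_grip_width(),4),f.round(2),arm.get_eef_pos().round(4),round(arm.get_t(),2))
    if np.linalg.norm(f)>28: break
arm.gripper_to(.72)
E
```

```text
[ 0.53479    -0.12178829  0.82564468] 10.0583 0.7214901121350187
0.66 0.6598 [ 0.23  0.62 -0.37] [ 0.6242 -0.0033  0.0792] 10.28
0.64 0.6391 [-1.36  0.39 -1.15] [ 0.6236 -0.0033  0.0783] 10.5
0.62 0.6216 [-0.66 -0.56 -0.57] [ 0.6234 -0.0033  0.078 ] 10.72
0.6 0.6006 [-1.31 -0.19 -0.37] [ 0.6234 -0.0034  0.078 ] 10.93
0.58 0.5792 [-1.32 -4.78  2.34] [ 0.6233 -0.0042  0.0782] 11.15
0.56 0.5613 [-2.19 -8.74  3.46] [ 0.6233 -0.0049  0.0784] 11.37
0.54 0.5394 [ -3.06 -12.39   5.74] [ 0.6233 -0.0058  0.0787] 11.58
0.52 0.522 [ -3.67 -16.21   7.5 ] [ 0.6232 -0.0065  0.0789] 11.8
0.5 0.5044 [ -5.12 -19.37  10.05] [ 0.6232 -0.0073  0.0791] 12.02
0.48 0.481 [ -6.77 -23.57  11.5 ] [ 0.6231 -0.0081  0.0793] 12.23
0.46 0.4617 [ -7.62 -26.97  13.92] [ 0.6231 -0.0089  0.0795] 12.45
```

One-finger force tracks the command with little lag, so the gripper is stiff. Next I'll close centred on the pull in fine steps to see the lag curve when it is blocked.

```bash
python3 - <<'E'
from h import *
arm.line_to(W(-.055,.000,.078),rate=.1)
arm.gripper_to(.40)
f0=arm.get_wrist_force()
for op in [.37,.365,.36,.355,.35,.345,.34,.335,.33,.325,.32]:
    arm.gripper_to(op); g=np.mean([arm.get_grip_width() for _ in range(1)]); f=arm.get_wrist_force()-f0
    print(op,round(g,4),f.round(2),round(arm.get_t(),2))
g=[]
for i in range(6): arm.wait(.02); g.append(arm.get_grip_width())
print(np.round(g,4),arm.get_eef_pos(),arm.get_t())
E
```

```text
0.37 0.3755 [ 0.91 -1.3  -0.55] 13.63
0.365 0.3632 [-0.15 -2.01  0.18] 13.85
0.36 0.3591 [-0.25 -5.61  1.6 ] 14.07
0.355 0.3541 [-0.14 -6.98  1.67] 14.28
0.35 0.3477 [-0.41 -7.    1.79] 14.5
0.345 0.351 [-0.55 -8.    2.48] 14.72
0.34 0.3459 [-0.65 -7.23  2.92] 14.93
0.335 0.344 [-1.1  -7.58  3.69] 15.15
0.33 0.3414 [-1.5  -6.81  2.98] 15.37
0.325 0.3372 [-0.62 -7.25  4.32] 15.58
0.32 0.3406 [-0.77 -6.9   4.26] 15.8
[0.3474 0.3403 0.3444 0.3409 0.3448 0.3436] [ 0.62262906 -0.01392883  0.07830057] 15.9
```

```bash
python3 - <<'E'
from h import *
for cmd in (.345,.335):
    arm.line_to(W(-.055,.000,.074),rate=.1)
    arm.gripper_to(.40); arm.wait(.1); f0=arm.get_wrist_force()
    arm.gripper_to(cmd); g=[]
    for i in range(10): arm.wait(.02); g.append(arm.get_grip_width())
    print('cmd',cmd,'w',np.mean(g).round(4),(arm.get_wrist_force()-f0).round(1))
    fz=[]
    for k in range(1,12):
        arm.line_to(W(-.055,0,.074+.0015*k),rate=.05); f=arm.get_wrist_force()-f0; fz.append((round(f[2],1),round(arm.get_eef_pos()[2],4)))
        if abs(f[2])>45: break
    print(fz,arm.get_t())
E
```

```text
cmd 0.345 w 0.3495 [ 0.  -4.7  2.8]
[(np.float64(-7.7), np.float64(0.0739)), (np.float64(-14.9), np.float64(0.0743)), (np.float64(-18.8), np.float64(0.0752)), (np.float64(-20.3), np.float64(0.0764)), (np.float64(-25.1), np.float64(0.0777)), (np.float64(-23.8), np.float64(0.0799)), (np.float64(-21.1), np.float64(0.0818)), (np.float64(-20.4), np.float64(0.0835)), (np.float64(-18.7), np.float64(0.0851)), (np.float64(-18.4), np.float64(0.0867)), (np.float64(-16.8), np.float64(0.0883))] 19.6083
cmd 0.335 w 0.3465 [-1.3 -5.3  3.4]
[(np.float64(-7.7), np.float64(0.0743)), (np.float64(-18.1), np.float64(0.0744)), (np.float64(-27.5), np.float64(0.0744)), (np.float64(-34.9), np.float64(0.0746)), (np.float64(-43.6), np.float64(0.0749)), (np.float64(-49.3), np.float64(0.0755))] 22.1333
```

Commanding 0.007 below contact gives about 24 N total slip, roughly 15–20 N per finger, with a lag of about 0.0045. For a 26 mm bar that means a command near 0.298. Now I'll pull the carriage out.

```bash
python3 - <<'E'
from h import *
arm.gripper_to(.40)
arm.line_to(W(-.055,0,.076),rate=.1)
arm.gripper_to(.335)
arm.wait(.1)
r=arm.line_to(W(-.228,0,.076),rate=.12,max_force=25)
arm.wait(.1)
print(r,arm.get_eef_pos(),W(-.220,0,.076),arm.get_wrist_force(),arm.get_t())
arm.gripper_to(.6)
print(arm.get_eef_pos())
arm.line_to(W(-.228,0,.15),rate=.25)
# look pose over the nests: camera is at tool +x (towards robot)
arm.line_to(W(-.15,.06,.32),rate=.3); snap('wrist','e0'); 
arm.line_to(W(-.15,-.06,.32),rate=.3); snap('wrist','e1'); print(arm.get_t())
E
```

```text
True [ 0.46252104 -0.00179189  0.07682399] [ 0.45814839 -0.00062181  0.076     ] [ 0.42570169 -0.7617466   6.27896962] 24.2667
[ 0.46161607 -0.00197478  0.07593922]
26.5167
```

View pics/e0.png

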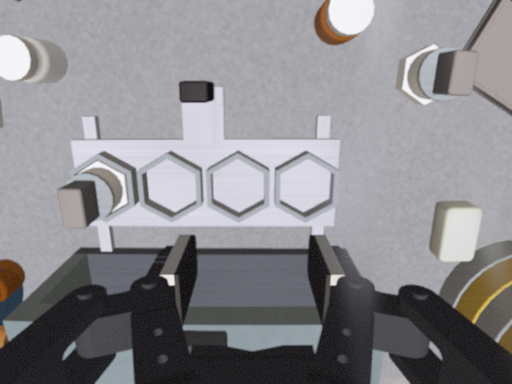

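View pics/e1.png

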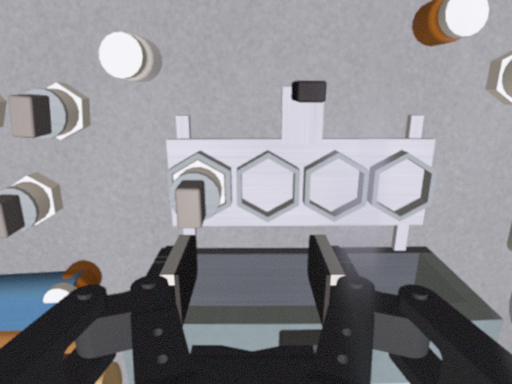

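Only nest3 (-y end) holds a finished jar, at about (85,195) in e0. The nests are at e0 columns 103, 172, 238 and 305. I'll measure the nest centres from the wall tops using depth.

```bash
cat >> h.py <<'E'
def mill(P): c,s=np.cos(MY),np.sin(MY);v=np.atleast_2d(P)[:,:2]-MO;return np.c_[v@[c,s],v@[-s,c]]
E
python3 - <<'E'
from h import *
for fn in ('e0','e1'):
    p,d,cp=load(fn,'wrist'); C=cloud(d,cp)
    m=(abs(C[...,2]-.05)<.006); u=mill(C.reshape(-1,3)).reshape(384,512,2)
    cv2.imwrite(f'pics/{fn}_m.png',(m*255).astype(np.uint8))
    for k in range(4):
        yc=.126-.084*k
        mm=m&(abs(u[...,1]-yc)<.042)&(u[...,0]<-.055)&(u[...,0]>-.16)
        U=u[mm]
        if len(U)<50: continue
        (c,s,a)=cv2.minAreaRect(U.astype(np.float32)); print(fn,k,len(U),'mean',U.mean(0).round(4),'minmax mid',((U.min(0)+U.max(0))/2).round(4),np.ptp(U,0).round(4),np.median(C[mm][:,2]).round(4))
    m=(abs(C[...,2]-.09)<.006)&(p.max(2)<70)&(u[...,0]<-.18)&(abs(u[...,1])<.03); print('pull',u[m].mean(0),(u[m].min(0)+u[m].max(0))/2,m.sum())
E
```

```text
e0 0 1131 mean [-0.1051  0.1258] minmax mid [-0.1046  0.1256] [0.0881 0.0778] 0.0493
e0 1 1083 mean [-0.1051  0.0415] minmax mid [-0.1047  0.0416] [0.0879 0.0754] 0.0494
e0 2 1152 mean [-0.1049 -0.0423] minmax mid [-0.1046 -0.042 ] [0.0883 0.0785] 0.0493
e0 3 1205 mean [-0.1152 -0.1114] minmax mid [-0.1054 -0.1261] [0.0877 0.0776] 0.0496
pull [-0.22007653 -0.0004071 ] [-0.21963656  0.00072631] 296
e1 0 1174 mean [-0.1064  0.1259] minmax mid [-0.1054  0.1262] [0.0878 0.0782] 0.0492
e1 1 1155 mean [-0.105   0.0422] minmax mid [-0.1048  0.0419] [0.0879 0.0785] 0.0494
e1 2 1105 mean [-0.1051 -0.0424] minmax mid [-0.1044 -0.0426] [0.0883 0.077 ] 0.0493
e1 3 1092 mean [-0.1203 -0.1183] minmax mid [-0.1059 -0.1262] [0.0856 0.0763] 0.0497
pull [-0.22055162 -0.00752487] [-0.21968639 -0.00231264] 167
```

View pics/e0_m.png

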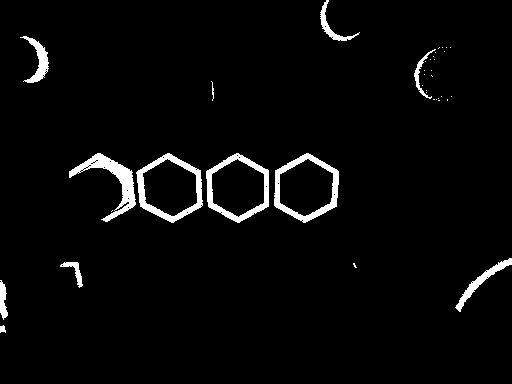

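The nests match the model: x = -105 mm, y = ±42 and ±126 mm, with the carriage fully out. Next I'll get jar poses from the bar tops.

```bash
cat >> h.py <<'E'
def bars(d,cp,ztop,tol=.004,near=None,rad=.06):
    C=cloud(d,cp); m=((abs(C[...,2]-ztop)<tol)&(d>0)).astype(np.uint8)
    if near is not None: m&=(np.hypot(C[...,0]-near[0],C[...,1]-near[1])<rad).astype(np.uint8)
    n,l,st,_=cv2.connectedComponentsWithStats(m); out=[]
    for i in range(1,n):
        if st[i,4]<60: continue
        P=C[l==i]; (c,s,a)=cv2.minAreaRect(P[:,:2].astype(np.float32))
        if s[0]<s[1]: s=s[::-1]; a+=90
        out.append(dict(c=np.array(c),size=np.round(s,4),yaw=(a+90)%180-90,z=np.median(P[:,2]).round(4),n=st[i,4],px=(st[i,0],st[i,1],st[i,2],st[i,3])))
    return out  # yaw: direction of the bar's long axis (jar x), deg
E
python3 - <<'E'
from h import *
for fn in ('e0','e1'):
    p,d,cp=load(fn,'wrist')
    for z in (.124,.094):
        for b in bars(d,cp,z): print(fn,z,b, mill(b['c']).round(4))
d=np.load('pics/a_top_d.npy');cp=campose('top')
for b in bars(d,cp,.094,.008): print('top',b)
C=cloud(d,cp); m=(C[...,2]>.012)&(C[...,2]<.03); m[:,:100]=0;m[:,175:]=0;m[:190]=0;m[255:]=0
P=C[m];print(len(P)); r=cv2.minAreaRect(P[:,:2].astype(np.float32));print('tray rim',r)
E
```

```text
e0 0.124 {'c': array([ 0.56216371, -0.13421403]), 'size': array([0.0428, 0.0267]), 'yaw': -4.4342041015625, 'z': np.float64(0.1231), 'n': np.int32(979), 'px': (np.int32(57), np.int32(188), np.int32(31), np.int32(40))} [[-0.106  -0.1252]]
e0 0.124 {'c': array([ 0.664864  , -0.20035158]), 'size': array([0.0236, 0.0095]), 'yaw': 59.644859313964844, 'z': np.float64(0.1243), 'n': np.int32(99), 'px': (np.int32(26), np.int32(295), np.int32(23), np.int32(9))} [[ 0.0014 -0.1833]]
e0 0.124 {'c': array([0.75197804, 0.33498949]), 'size': array([0.0343, 0.0073]), 'yaw': -26.786781311035156, 'z': np.float64(0.1227), 'n': np.int32(165), 'px': (np.int32(494), np.int32(317), np.int32(18), np.int32(26))} [[0.0472 0.3572]]
e0 0.094 {'c': array([0.45924401, 0.27196738]), 'size': array([0.0442, 0.0271]), 'yaw': -6.166511535644531, 'z': np.float64(0.0932), 'n': np.int32(1123), 'px': (np.int32(446), np.int32(50), np.int32(33), np.int32(46))} [[-0.2398  0.2719]]
e0 0.094 {'c': array([ 0.55856085, -0.1256173 ]), 'size': array([0.0476, 0.0196]), 'yaw': 22.42999839782715, 'z': np.float64(0.0941), 'n': np.int32
[... 3106 characters left out ...]
.043 , 0.0271]), 'yaw': -6.832725524902344, 'z': np.float64(0.0936), 'n': np.int32(84), 'px': (np.int32(169), np.int32(218), np.int32(9), np.int32(12))}
top {'c': array([ 0.45717344, -0.30503309]), 'size': array([0.0447, 0.0266]), 'yaw': -8.220657348632812, 'z': np.float64(0.0941), 'n': np.int32(80), 'px': (np.int32(326), np.int32(220), np.int32(9), np.int32(13))}
top {'c': array([ 0.44088632, -0.41894844]), 'size': array([0.0442, 0.0262]), 'yaw': -22.04522705078125, 'z': np.float64(0.0938), 'n': np.int32(83), 'px': (np.int32(357), np.int32(224), np.int32(10), np.int32(14))}
367
tray rim ((0.47709375619888306, 0.4292541444301605), (0.29951179027557373, 0.2379242479801178), 89.23576354980469)
```

```bash
python3 - <<'E'
from h import *
cp=campose('top'); p=np.load('pics/a_top.npy'); d=np.load('pics/a_top_d.npy')
c=[(126,198),(167.6,228.4),(152,250),(109.2,220.4)]
P=plane(c,.02,cp); print(P.round(3), P.mean(0).round(4),np.linalg.norm(np.diff(P,axis=0),axis=1))
# colour mask: brownish grey tray
q=p.astype(int); m=((q[...,0]-q[...,2])>6).astype(np.uint8); roi=np.zeros_like(m); roi[190:258,102:174]=1; m&=roi
m=cv2.morphologyEx(m,cv2.MORPH_OPEN,np.ones((3,3)))
n,l,st,_=cv2.connectedComponentsWithStats(m); i=1+st[1:,4].argmax(); ys,xs=np.nonzero(l==i)
P=plane(np.c_[xs,ys],.01,cp); print(st[i],cv2.minAreaRect(P[:,:2].astype(np.float32)))
p,dd,cpw=load('e0','wrist'); 
E
```

```text
[[0.566 0.475 0.02 ]
 [0.449 0.306 0.02 ]
 [0.366 0.361 0.02 ]
 [0.477 0.534 0.02 ]] [0.4644 0.4193 0.02  ] [0.20527439 0.09968089 0.20525984]
[ 111  201   55   48 1362] ((0.4666624367237091, 0.42373374104499817), (0.20253877341747284, 0.10829783976078033), 57.71436309814453)
```

```bash
cat >> h.py <<'E'
def W10(n=8):
    g=[]
    for i in range(n): arm.wait(.02); g.append(arm.get_grip_width())
    return float(np.mean(g))
def pick(c,yaw_deg,ztcp,cmd=.298,zap=.20,travel=True,lift=None):
    """c: jar xy, bar yaw; ztcp grasp height"""
    q=down(np.radians(yaw_deg+180))
    arm.gripper_to(.6)
    if travel: arm.movep([c[0],c[1],zap],q)
    else: arm.line_to([c[0],c[1],zap],q,rate=.3)
    arm.line_to([c[0],c[1],ztcp],q,rate=.2)
    arm.gripper_to(.33); arm.gripper_to(cmd); w=W10()
    print('grip',cmd,round(w,4),'lag',round(w-cmd,4),arm.get_eef_pos().round(4),'t',round(arm.get_t(),1))
    return w
E
python3 - <<'E'
from h import *
c=W(-.1052,-.126,0)
pick(c,-4.4,.110,zap=.19)
z0=arm.get_wrist_force()
arm.line_to([c[0],c[1],.14],rate=.1); print('lift',W10(4),(arm.get_wrist_force()-z0).round(2))
arm.line_to([c[0],c[1],.215],rate=.25); print(W10(3))
snap('scene','f_scene'); print(arm.get_t())
E
```

```text
grip 0.298 0.3028 lag 0.0048 [ 0.5633 -0.1354  0.1106] t 28.6
lift 0.3032205154315082 [ 1.16 -0.25 -9.44]
0.3019553698267406
29.7083
```

View pics/f_scene.png

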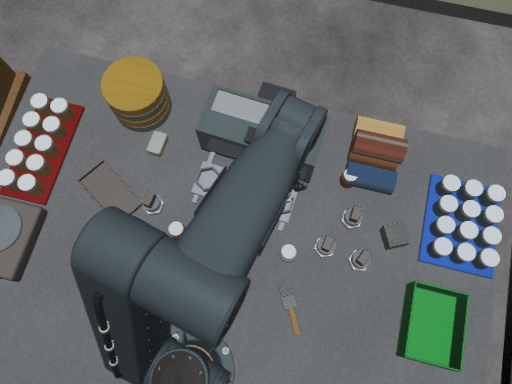

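The jar is held. Now I'll put it in the tray.

```bash
cat >> h.py <<'E'
TR=np.array([.466,.4225])
E
python3 - <<'E'
from h import *
q=down(np.radians(-4.4+180+30))
arm.movep([TR[0],TR[1],.215],q); print(W10(3))
arm.line_to([TR[0],TR[1],.10],rate=.2); arm.wait(.1)
r=arm.line_to([TR[0],TR[1],.081],rate=.04,max_force=6); print(r,arm.get_eef_pos(),W10(3))
arm.gripper_to(.5)
arm.line_to([TR[0],TR[1],.2],rate=.25)
q=down(np.radians(-6.2+180))
arm.line_to([TR[0]-.02,TR[1]-.09,.3],q,rate=.3)
snap('wrist','g0'); print(arm.get_t())
p,d,cp=load('g0','wrist')
for z in (.094,.099): 
  for b in bars(d,cp,z,.003): print(z,b)
C=cloud(d,cp); print('pxs')
E
```

```text
0.30411574782669715
True [0.46645676 0.4226928  0.085034  ] 0.3008407491588329
34.75
0.094 {'c': array([0.44797093, 0.41393617]), 'size': array([0.026 , 0.0041]), 'yaw': -61.331613540649414, 'z': np.float64(0.0949), 'n': np.int32(73), 'px': (np.int32(322), np.int32(150), np.int32(25), np.int32(17))}
0.094 {'c': array([0.45929196, 0.27316615]), 'size': array([0.0436, 0.0259]), 'yaw': -6.7249908447265625, 'z': np.float64(0.0933), 'n': np.int32(1018), 'px': (np.int32(182), np.int32(161), np.int32(27), np.int32(42))}
0.094 {'c': array([0.70669454, 0.45528409]), 'size': array([0.0226, 0.0028]), 'yaw': 66.81584167480469, 'z': np.float64(0.0943), 'n': np.int32(65), 'px': (np.int32(364), np.int32(357), np.int32(19), np.int32(8))}
0.099 {'c': array([0.46609092, 0.42269444]), 'size': array([0.0437, 0.0259]), 'yaw': 25.514026641845703, 'z': np.float64(0.0983), 'n': np.int32(1064), 'px': (np.int32(323), np.int32(151), np.int32(41), np.int32(47))}
0.099 {'c': array([0.70703757, 0.45481724]), 'size': array([0.0252, 0.0024]), 'yaw': 69.33125305175781, 'z': np.float64(0.0994), 'n': np.int32(71), 'px': (np.int32(365), np.int32(360), np.int32(20), np.int32(7))}
pxs
```

View pics/g0.png

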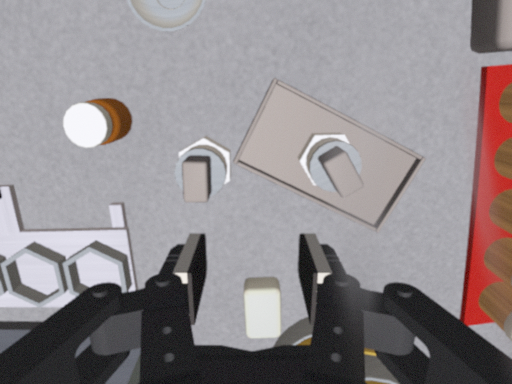

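done3 stands upright in the tray at (340,165), with its bar top at 98 mm. Jar A is at (197,178). Next I'll load A into nest0.

```bash
cat >> h.py <<'E'
def nest(k): return W(-.1051,.126-.084*k,0)
def seat(k,off,yaw_deg=-4.4,dxy=(0,0)):
    """off: height of TCP above jar bottom"""
    n=nest(k); x,y=n[0]+dxy[0],n[1]+dxy[1]; home=.03+off
    q0=down(np.radians(yaw_deg+180))
    arm.movep([x,y,home+.085],q0); w=W10(3); print('above',round(w,4),'t',round(arm.get_t(),1))
    if w<.285: print('LOST'); return False
    arm.line_to([x,y,home+.028],rate=.2); arm.wait(.1)
    arm.line_to([x,y,home-.001],rate=.06,max_force=9)
    p=arm.get_eef_pos(); print('contact z-home',round(p[2]-home,4))
    if p[2]-home<.004: return True
    z=p[2]
    pts=[(0,0,0)]
    for r,s in ((.0012,3),(.0024,4),(.0036,3)):
        for a in range(0,360,60): pts.append((r*np.cos(np.radians(a)),r*np.sin(np.radians(a)),s*(1 if (a//60)%2 else -1)))
    for dx,dy,ds in pts:
        arm.line_to([x+dx,y+dy,z-.0025],down(np.radians(yaw_deg+180+ds)),rate=.05,max_force=25)
        zz=arm.get_eef_pos()[2]
        if zz<z-.0022:
            arm.line_to([x+dx,y+dy,home-.001],down(np.radians(yaw_deg+180)),rate=.06,max_force=12)
            zz=arm.get_eef_pos()[2]; print('drop?',(dx,dy,ds),round(zz-home,4))
            if zz-home<.004: return True
            z=min(z,zz)
    print('not seated',arm.get_eef_pos()[2]-home, 't',arm.get_t()); return False
def release(k_up=.21):
    arm.gripper_to(.46); p=arm.get_eef_pos(); arm.line_to([p[0],p[1],k_up],rate=.25)
E
python3 - <<'E'
from h import *
c=[.4593,.2732]; z=.080
pick(c,-6.5,z,zap=.17,travel=False)
arm.line_to([*c,.20],rate=.2)
w=W10(4);print('held',w)
if seat(0,z): release()
print(arm.get_t())
E
```

```text
grip 0.298 0.3014 lag 0.0034 [0.4596 0.273  0.0806] t 36.9
held 0.30271367072990113
above 0.3046 t 38.6
contact z-home -0.0004
40.45
```

Jar A dropped straight in. Next I'll look at the right-hand jars.

```bash
python3 - <<'E'
from h import *
arm.movep([.47,-.345,.33],down(np.radians(173)))
p,d,cp=snap('wrist','i0'); print(arm.get_t())
for b in bars(d,cp,.094,.003): print(b)
for b in bars(d,cp,.124,.003): print('seated',b)
E
```

```text
42.2833
{'c': array([ 0.44162172, -0.41952705]), 'size': array([0.0438, 0.0259]), 'yaw': -22.84954833984375, 'z': np.float64(0.0933), 'n': np.int32(942), 'px': (np.int32(164), np.int32(117), np.int32(31), np.int32(44))}
{'c': array([ 0.45741084, -0.30591056]), 'size': array([0.0439, 0.0258]), 'yaw': -9.277511596679688, 'z': np.float64(0.0933), 'n': np.int32(935), 'px': (np.int32(273), np.int32(120), np.int32(26), np.int32(42))}
{'c': array([ 0.57035989, -0.37186524]), 'size': array([0.0439, 0.0246]), 'yaw': -4.4386444091796875, 'z': np.float64(0.0934), 'n': np.int32(689), 'px': (np.int32(228), np.int32(225), np.int32(22), np.int32(35))}
```

View pics/i0.png

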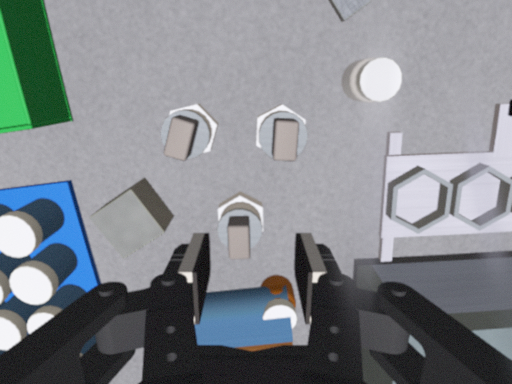

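```bash
sed -i 's/arm.gripper_to(.6)$/arm.gripper_to(.5)/' h.py; python3 - <<'E'
from h import *
c=[.4574,-.3057]; z=.080
pick(c,-8.6,z,zap=.17,travel=False)
arm.line_to([*c,.20],rate=.2)
w=W10(4);print('held',w)
if seat(1,z): release()
print(arm.get_t())
E
```

```text
grip 0.298 0.301 lag 0.003 [ 0.4579 -0.306   0.081 ] t 44.4
held 0.3008182501032989
above 0.3023 t 46.6
contact z-home -0.0002
48.4917
```

```bash
python3 - <<'E'
from h import *
arm.movep([.52,-.36,.31],down(np.radians(173)))
p,d,cp=snap('wrist','j0'); print(arm.get_t())
B=bars(d,cp,.094,.003)
for b in B: print(b['c'],b['size'],b['yaw'])
b=min(B,key=lambda b:np.hypot(*(b['c']-[.570,-.372])))
if np.hypot(*(b['c']-[.570,-.372]))<.006:
    c=b['c']; z=.080
    pick(c,-5.5 if abs(b['yaw']+5.5)<4 else b['yaw'],z,zap=.17,travel=False)
    arm.line_to([*c,.20],rate=.2)
    w=W10(4);print('held',w)
    if seat(2,z): release()
print(arm.get_t())
E
```

```text
50.05
[ 0.44163293 -0.41988131] [0.0432 0.0258] -23.78179931640625
[ 0.5704695  -0.37248319] [0.0436 0.0257] -5.5430755615234375
[ 0.66754544 -0.20715493] [0.0254 0.0134] -52.72136688232422
grip 0.298 0.3027 lag 0.0047 [ 0.571  -0.3726  0.0811] t 52.2
held 0.3008277751515359
above 0.3009 t 54.2
contact z-home -0.0002
56.0833
```

```bash
python3 - <<'E'
from h import *
arm.movep([.46,-.41,.31],down(np.radians(157)))
p,d,cp=snap('wrist','k0'); print(arm.get_t())
B=bars(d,cp,.094,.003)
for b in B: print(b['c'],b['size'],b['yaw'])
b=min(B,key=lambda b:np.hypot(*(b['c']-[.4415,-.4195])))
if np.hypot(*(b['c']-[.4415,-.4195]))<.006:
    c=b['c']; z=.080
    pick(c,b['yaw'],z,zap=.17,travel=False)
    arm.line_to([*c,.20],rate=.2)
    w=W10(4);print('held',w)
    if seat(3,z): release()
print(arm.get_t())
E
```

```text
57.575
[ 0.44153577 -0.42052516] [0.0437 0.025 ] -23.214584350585938
[ 0.7273941  -0.21703264] [0.1345 0.0207] -12.603469848632812
grip 0.298 0.3047 lag 0.0067 [ 0.442  -0.4208  0.0811] t 59.7
held 0.3016748734684067
above 0.3005 t 61.7
contact z-home -0.0003
63.55
```

Now I'll check all four nests and look over the whole bench.

```bash
python3 - <<'E'
from h import *
arm.movep([*W(-.2,0,0)[:2],.34],down(MY+np.pi))
p,d,cp=snap('wrist','l0'); snap('top','l_top'); print(arm.get_t())
for b in bars(d,cp,.124,.005): print(mill(b['c']).round(4),b['size'],b['yaw'],b['z'])
E
```

```text
64.4833
[[-0.1068 -0.1243]] [0.0439 0.0258] -2.6101455688476562 0.1231
[[-0.1064 -0.0396]] [0.0428 0.0246] -1.7432785034179688 0.1234
[[-0.1061  0.0416]] [0.0445 0.0255] -7.285499572753906 0.1233
[[-0.1067  0.1252]] [0.0437 0.0249] -3.9445571899414062 0.1231
```

View pics/l0.png

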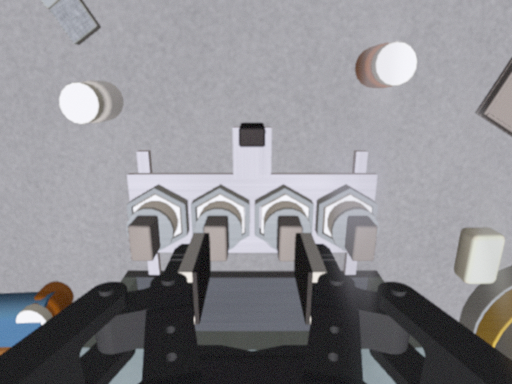

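View pics/l_top.png

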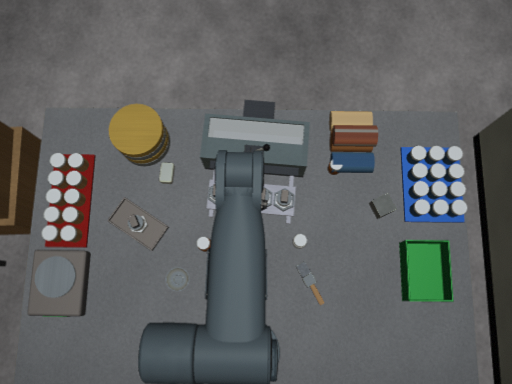

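All four bar tops are at 123 mm, the same as the jar that was seated at the start, so every jar is home. Their xy positions agree to within clearance. Now I'll shut the carriage.

```bash
python3 - <<'E'
from h import *
q=down(MY+np.pi)
arm.gripper_to(0.0)
arm.line_to(W(-.27,0,.2),q,rate=.3)
arm.line_to(W(-.27,0,.078),rate=.2)
arm.line_to(W(-.246,0,.078),rate=.06)
f0=arm.get_wrist_force()
r=arm.line_to(W(-.063,0,.078),rate=.09,max_force=22)
print(r,mill(arm.get_eef_pos()),(arm.get_wrist_force()-f0).round(1),arm.get_t())
E
```

```text
True [[-7.70135061e-02  4.86036011e-05]] [ 0.2  0.5 -0.7] 68.625
```

```bash
python3 - <<'E'
from h import *
q=down(MY+np.pi)
r=arm.line_to(W(-.066,0,.078),rate=.04,max_force=22); print(r,mill(arm.get_eef_pos()),arm.get_wrist_force())
arm.line_to(W(-.10,0,.078),rate=.15)
arm.line_to(W(-.10,0,.3),rate=.3)
p,d,cp=snap('wrist','m0'); C=cloud(d,cp);u=mill(C.reshape(-1,3)).reshape(384,512,2)
m=(abs(C[...,2]-.09)<.005)&(p.max(2)<70)&(u[...,0]<-.02)&(abs(u[...,1])<.03); print('pull',(u[m].min(0)+u[m].max(0))/2,np.ptp(u[m],0),m.sum(),arm.get_t())
E
```

```text
True [[-7.69011780e-02  1.37156299e-05]] [ 0.06327805  0.1683247  -0.23869121]
pull [-5.62853446e-02  9.21195601e-05] [0.0189417  0.02635353] 254 70.0833
```

View pics/m0.png

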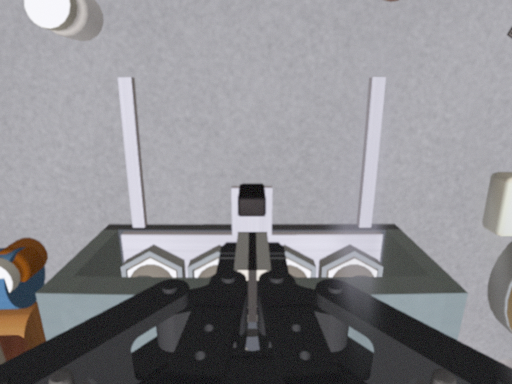

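The push stopped rigidly twice with the pull's face at mill x = -66 mm, which is the shut position. The picture shows the rows of jars inside the mouth. Now I'll swing the lever back to its stop.

```bash
python3 - <<'E'
from h import *
arm.line_to(W(.03,-.11,.34),rate=.3)
arm.line_to(W(.03,-.11,.255),rate=.2)
arm.line_to(W(.03,-.082,.255),rate=.1)
f0=arm.get_wrist_force()
r=arm.line_to(W(.03,.045,.255),rate=.09,max_force=22)
print(r,mill(arm.get_eef_pos()),arm.get_wrist_force()-f0,arm.get_t())
r=arm.line_to(W(.03,.045,.255),rate=.05,max_force=18)
print(r,mill(arm.get_eef_pos()),arm.get_wrist_force()-f0,arm.get_t())
arm.line_to(W(.03,-.03,.255),rate=.2)
arm.line_to(W(.03,-.03,.35),rate=.25)
p,d,cp=snap('wrist','n0')
arm.movep([.30,0.1,.40],down(np.pi))
snap('wrist','n1');snap('top','n_top'); snap('scene','n_scene'); print(arm.get_t())
E
```

```text
True [[0.02964797 0.01850522]] [-0.17439317 -9.67914037  4.01899993] 73.0333
True [[0.02958339 0.01838015]] [-0.19752517 -6.78427567  4.82735196] 73.2917
76.0167
```

View pics/n0.png

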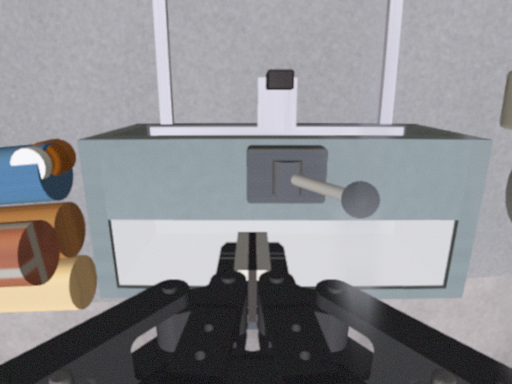

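View pics/n_scene.png

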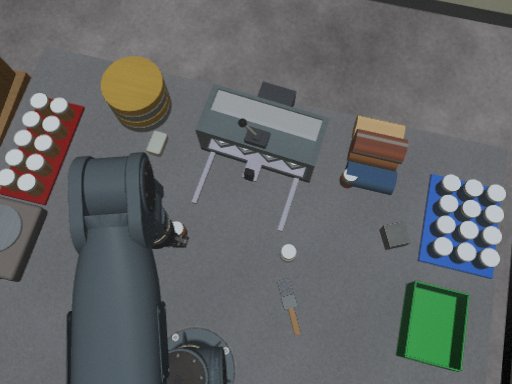

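View pics/n1.png

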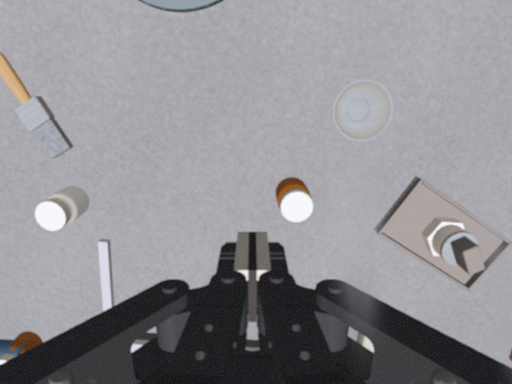

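```bash
python3 - <<'E'
from h import *
p,d,cp=load('n0','wrist'); print('ball',mill(plane([(360,199)],.254,cp)))
C=cloud(d,cp);u=mill(C.reshape(-1,3)).reshape(384,512,2)
m=(abs(C[...,2]-.09)<.005)&(p.max(2)<70)&(u[...,0]<-.02)&(abs(u[...,1])<.03); print('pull',(u[m].min(0)+u[m].max(0))/2,np.ptp(u[m],0))
a=np.load('pics/a_top.npy').astype(int); b=load('n_top','top')[0].astype(int)
df=abs(a-b).max(2); sub=df[120:195,195:320]; print('mill region changed px',(sub>40).sum(), np.argwhere(sub>40)[:20].tolist())
p,d,cp=load('n1','wrist')
for b in bars(d,cp,.099,.003): print(b['c'],b['size'],b['yaw'],b['z'])
E
```

```text
ball [[0.02990954 0.04516252]]
pull [-0.05478023 -0.00082037] [0.019107   0.02768114]
mill region changed px 27 [[22, 43], [22, 44], [22, 48], [22, 49], [23, 43], [23, 49], [23, 50], [24, 42], [24, 43], [24, 49], [24, 50], [25, 42], [25, 43], [25, 49], [25, 50], [26, 42], [26, 43], [26, 49], [26, 50], [27, 43]]
[0.4656162 0.4218331] [0.0458 0.0257] 27.99119758605957 0.0983
```

```bash
python3 - <<'E'
from h import *
a=np.load('pics/a_top.npy'); b=load('n_top','top')[0]
for im in (a,b):
    r=255.-im[136:156,232:252].mean(2); w=np.clip(r-215,0,None); y,x=np.mgrid[136:156,232:252]
    c=((x*w).sum()/w.sum(),(y*w).sum()/w.sum()); print(c,mill(plane([c],.254,campose('top'))))
E
```

```text
(np.float64(242.21916357861306), np.float64(144.93382742191636)) [[0.0311381  0.03661225]]
(np.float64(240.1139601139601), np.float64(145.14757834757836)) [[0.0297247  0.04379339]]
```

```bash
python3 - <<'E'
from h import *
arm.hand_in(); print(arm.get_t())
E
```

```text
the job is handed in; nothing more can be done
the job is handed in; nothing more can be done
```

The job is done and handed in, at about 76 s of the 210 s allowed.

I opened the clamp to its stop and pulled the carriage fully out. Only nest3 held a finished jar, done3, and I stood it in the grey tray. The four fresh jars went into nests 0 to 3, and each foot dropped in at the first try, with no jiggling needed. I then shut the carriage and swung the clamp back over.

**Last checks:**
- **Nests:** all four jar tops read 123 mm above the bench, the same as done3 when it was seated at the start.
- **Tray:** done3 is upright near the middle, its top at 98 mm.
- **Carriage:** two pushes stopped rigidly at the shut position. The camera put the pull's centre 54.8 mm in front of the face (55 mm nominal). An earlier, more oblique view gave 56.3 mm.
- **Clamp:** the ball is 45 mm left of the pivot from the wrist camera and 44 mm from the top camera, so it is at its stop. The top camera measured only about 37 mm at the start, before I touched the lever, and I did not explain that difference.
- **Other things on the bench:** the final pictures show the bystander objects where they were; I compared them by eye only.

**Grip force:** the jar force is an estimate, about 15 to 20 N per finger. I set it by a slip test on the carriage pull, since no sensor reads it. During that test I gripped the pull itself harder, probably above 30 N.

**What went wrong:** my first push on the clamp lever stopped early on contact. I repeated it with a higher force threshold and it reached the stop.

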